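Pack seven bore plugs honeycomb-fashion into their round tub

TASK

Put the two steel bore plugs from the bench away in the round blue tub with the other five, so that all seven stand upright and flat on its floor, one in the middle and six round it; the plug that stands astray in the tub must be shifted to make room. Set the plugs in gently without dropping or tipping any, and leave the grease tin, the paint bottle and the marker where they are.

Things in the scene. Friction and masses are not known exactly. Their poses are not given: they have to be found in the camera images.
- tub_floor (a point): Centre of the inner floor (4 mm above the bench) of a round blue open tub fixed to the bench: inner diameter 144, wall 4, height 35 mm, z up; x and y have no importance. It takes seven plugs only as a middle one and a ring of six, axes about 47 mm apart (3 mm play); at the start plugs 1 to 4 hold neighbouring ring places. Two 14 mm lugs stand out at its rim.
- plug_1_centre (a point): Steel plug, 82 mm high, about 0.25 kg: body 44 mm diameter, 42 mm high, top rim bevelled 3 mm, foot tapering over its last 5 mm to 37 mm; above it on the axis a black grip stem, 15 mm diameter, 40 mm long, orange end. Point: on the axis half-way up, 41 mm above the foot (mid-stem is 21 mm higher); z is up its axis. Loose, in the tub in its ring place at the start.
- plug_2_centre (a point): Steel plug, 82 mm high, about 0.25 kg: body 44 mm diameter, 42 mm high, top rim bevelled 3 mm, foot tapering over its last 5 mm to 37 mm; above it on the axis a black grip stem, 15 mm diameter, 40 mm long, orange end. Point: on the axis half-way up, 41 mm above the foot (mid-stem is 21 mm higher); z is up its axis. Loose, in the tub in its ring place at the start.
- plug_3_centre (a point): Steel plug, 82 mm high, about 0.25 kg: body 44 mm diameter, 42 mm high, top rim bevelled 3 mm, foot tapering over its last 5 mm to 37 mm; above it on the axis a black grip stem, 15 mm diameter, 40 mm long, orange end. Point: on the axis half-way up, 41 mm above the foot (mid-stem is 21 mm higher); z is up its axis. Loose, in the tub in its ring place at the start.
- plug_4_centre (a point): Steel plug, 82 mm high, about 0.25 kg: body 44 mm diameter, 42 mm high, top rim bevelled 3 mm, foot tapering over its last 5 mm to 37 mm; above it on the axis a black grip stem, 15 mm diameter, 40 mm long, orange end. Point: on the axis half-way up, 41 mm above the foot (mid-stem is 21 mm higher); z is up its axis. Loose, in the tub in its ring place at the start.
- plug_5_centre (a point): Steel plug, 82 mm high, about 0.25 kg: body 44 mm diameter, 42 mm high, top rim bevelled 3 mm, foot tapering over its last 5 mm to 37 mm; above it on the axis a black grip stem, 15 mm diameter, 40 mm long, orange end. Point: on the axis half-way up, 41 mm above the foot (mid-stem is 21 mm higher); z is up its axis. Stands astray in the tub between the three empty places.
- plug_6_centre (a point): Steel plug, 82 mm high, about 0.25 kg: body 44 mm diameter, 42 mm high, top rim bevelled 3 mm, foot tapering over its last 5 mm to 37 mm; above it on the axis a black grip stem, 15 mm diameter, 40 mm long, orange end. Point: on the axis half-way up, 41 mm above the foot (mid-stem is 21 mm higher); z is up its axis. Stands on the bench right of the tub at the start.
- plug_7_centre (a point): Steel plug, 82 mm high, about 0.25 kg: body 44 mm diameter, 42 mm high, top rim bevelled 3 mm, foot tapering over its last 5 mm to 37 mm; above it on the axis a black grip stem, 15 mm diameter, 40 mm long, orange end. Point: on the axis half-way up, 41 mm above the foot (mid-stem is 21 mm higher); z is up its axis. Stands on the bench right of the tub at the start.
- grease_tin_centre (a point): flat grease tin with a blue lid, 70 mm in diameter, 31 mm high, loose, standing left of the tub; the point is its centre. Bystander.
- marking_paint_centre (a point): small white bottle with a lime cap, 41x66x90 mm, loose, standing behind the tub; the point is on its axis, half-way up. Bystander.
- marker_a_centre (a point): white marker pen with a green cap, 135 mm long, 17 mm thick, lying along the front edge of the bench; the point is its centre. Bystander.

How it is judged:
At the end, for the whole second after the job is handed in: All seven plugs stand in the tub: each within 55 mm of the tub's axis, its foot within about 4 mm of the tub's floor and its axis within 0.08 rad of vertical, one of them within 14 mm of the tub's axis (horizontal distance between each of plug_1_centre, plug_2_centre, plug_3_centre, plug_4_centre, plug_5_centre, plug_6_centre, plug_7_centre and tub_floor below 0.055 m and z of each of plug_1_centre, plug_2_centre, plug_3_centre, plug_4_centre, plug_5_centre, plug_6_centre, plug_7_centre in the frame of tub_floor below 0.045 m and angle between each of plug_1_centre, plug_2_centre, plug_3_centre, plug_4_centre, plug_5_centre, plug_6_centre, plug_7_centre's own z axis and vertical below 0.08 rad and horizontal distance between any of plug_1_centre, plug_2_centre, plug_3_centre, plug_4_centre, plug_5_centre, plug_6_centre, plug_7_centre and tub_floor below 0.014 m); the robot touches nothing.
It fails at once if the grease tin is moved by more than 30 mm (distance of grease_tin_centre from where it was at the start of the episode above 0.03 m).
It fails at once if the marking paint bottle is moved by more than 30 mm (distance of marking_paint_centre from where it was at the start of the episode above 0.03 m).
It fails at once if the marker is moved by more than 30 mm (distance of marker_a_centre from where it was at the start of the episode above 0.03 m).
It fails at once if a plug is tipped by more than 45 degrees (angle between any of plug_1_centre, plug_2_centre, plug_3_centre, plug_4_centre, plug_5_centre, plug_6_centre, plug_7_centre's own z axis and vertical above 0.79 rad).
It fails at once if a plug is dropped or rammed into the tub (over 45 N between them) (contact force between any of plug_1, plug_2, plug_3, plug_4, plug_5, plug_6, plug_7 and tub above 45 N).
It also fails if it takes over 59 s, if anything falls off the work surface, if the arm or the gripper's body presses on something with over 40 N, if the wrist force passes 120 N, or if a joint passes its speed limit or range.

ROBOT

A 6-joint arm with a two-finger parallel gripper is mounted at the origin on a cart in front of the work surface, level with it; the furniture and walls round the work are solid. World frame = base frame: x ahead of the robot, y to its left, z up, the work surface at z = 0. Lengths are in m, angles in rad, forces in N, time in s.
With the tool pointing down it reaches from about 0.275 to 0.85 m from the base axis. Payload 5.2 kg.
Tool frame: the origin (TCP) lies between the finger pads; the fingertips stand 17 mm ahead of it and the grasp point (between the pads) lies 2 mm behind it; z points along the fingers, y is the line along which they close (so a half turn about z gives the same grasp; the last joint's range is limited). The gripper opens to 85 mm and grips with 20 to 120 N. Pads are 22 mm wide; open, the fingers measure 114 mm over their backs; the gripper's body (76 mm by 85 mm) begins 54 mm behind the grasp point. The pads swing forward as they close: fully open they stand 13 mm farther back than shut.
Start: joints at [-1.419, 0.259, 1.535, -0, 1.348, -0.203], TCP at [0.191, -0.516, 0.248] pointing down, gripper open.
Joint ranges: [-3.14, 3.14], [-0.91, 2.08], [0.19, 2.58], [-1.22, 4.36], [0.22, 2.71], [-3.12, 3.12]. Speed limits (rad/s): [2.57, 2.57, 3.14, 3.14, 3.14, 3.14].

INTERFACE

Orientations are given as a rotation vector (axis times angle).
In Python, from cell import * gives the robot as it stands.
- The arm moves only by the tool drive_tool, never from a script. Its argument "moves" is a list that holds one entry, the list of rows, each a list of 5 numbers: the closure, from 0 (fully open) to 1 (shut), then the shift along the tool's x, y, z in cm, then the turn about the tool's z in degrees. In form: [[[claw, dx, dy, dz, roll], ...]]. A call has 1 to 8 rows; each row shifts and turns the commanded pose from where the row before left it, along the tool's axes as they then stand; what a row does not reach is not made up. A row lasts 1/10 s, in which the tool goes at most 50 mm and 8.59 degrees, less where a joint would pass 70% of its speed; a pose out of reach is approached as far as the arm can. A call is refused whole if a number of a shift passes 5 or a number of a turn 8.59, either way. A call with a gripper value outside its range is refused whole. The fingers move at their own pace and stop on an object; "squeeze" is the grip in N (left out, the last holds). Time passes only in rows, so rows that do not move let the fingers close. It gives the time, the measured TCP pose, the force, the opening and the grip force at its end, in the units of the state.
- observe(): the state, without advancing time (a new reading comes with each control period).
- snapshot(name): name is "scene" or "top" or "wrist"; returns a dict with "pixels" (420x560x3 uint8, red, green, blue), "fx", "fy", "cx", "cy" (pixels), "R" (3x3) and "t" (3): a world point X has camera coordinates R X + t. Camera axes: x right, y down, z forward; pixel columns grow to the right and rows downward; lengths in m; the calibration is good to about 2 mm. A picture is of the moment at which its call begins. There is no depth.
- sign_off(): hands the job in; it is judged then, once.
The state is a dict: "time": time; "qpos": joint angles; "joint_vel": joint speeds; "effort": joint torques, N m; "position": TCP position; "tcp_rot": TCP orientation; "contact_force": force on the tool from outside, world axes, zero at the start; "ft_torque": the same for the moment, N m; "finger_gap": opening from 0.0 (shut) to 1.0 (fully open); "grip_force": force on a finger pad.
Only numpy, scipy, OpenCV 4.12 (cv2) and the standard library are available. Lean on these libraries where they do the work, as an engineer would, in place of code of your own. Each camera call takes 0.05 s, during which the arm holds its last target. There are 200 camera calls.

## Working session

There is one attempt and no reset: what is moved stays moved. The work goes in short steps, Python scripts to look and compute and a tool call to move; the robot and the scene stay as the last step left them, time stands still between calls to the robot, and variables do not carry over. Pictures are saved under pics/ and viewed, at most 10 in all, crops included, and the job is handed in when it is done.

Besides the shell and the picture viewer there is one more tool, called after ">>>" by a JSON object that holds its "op" and its "data". drive_tool: Moves the arm, as the interface text tells. Its arguments: {"type":"object","properties":{"moves":{"type":"array","items":{"type":"array","items":{"type":"array","items":{"type":"number"}}}},"squeeze":{"type":"number"}},"required":["moves"]}

```bash
mkdir -p pics; ls; python3 - <<'E'
from cell import *
import cv2,numpy as np
for n in("scene","top"):
    s=snapshot(n); cv2.imwrite(f"pics/{n}0.png",s["pixels"][:,:,::-1]); print(n,s["fx"],s["cx"],s["cy"],np.round(s["R"],3).tolist(),np.round(s["t"],3))
    np.savez(f"{n}0.npz",**s)
o=observe();print(o)
E
```

```text
pics
scene 468.4897188443149 275.8801440420634 209.98576433258182 [[-0.507, -0.862, -0.012], [-0.379, 0.236, -0.895], [0.774, -0.449, -0.447]] [0.472 0.19  0.761]
top 422.22036726159104 278.36068611718235 216.21854784072676 [[-0.083, -0.997, 0.0], [-0.971, 0.081, -0.227], [0.226, -0.019, -0.974]] [0.26  0.52  0.872]
{'time': 0.1, 'qpos': array([-1.41880472e+00,  2.59288648e-01,  1.53597853e+00, -6.43197724e-06,
        1.34800794e+00, -2.02817373e-01]), 'joint_vel': array([ 5.82529425e-04, -1.30922648e-03, -1.61770901e-03, -2.26656906e-04,
       -1.70224334e-05, -1.50521059e-03]), 'effort': array([ 2.89357922e-03, -4.46972251e+01, -2.91243875e+01, -1.48339127e-04,
        6.30159295e-03,  7.43505012e-06]), 'position': array([ 0.19101756, -0.51528323,  0.24754587]), 'tcp_rot': array([-3.09062944e+00, -5.54119172e-01, -5.72750165e-05]), 'contact_force': array([0.13998543, 0.26128214, 0.01826069]), 'ft_torque': array([-0.00458107, -0.04107553,  0.03109298]), 'grip_force': 0.0, 'finger_gap': 1.0028905622066735}
```

View pics/top0.png

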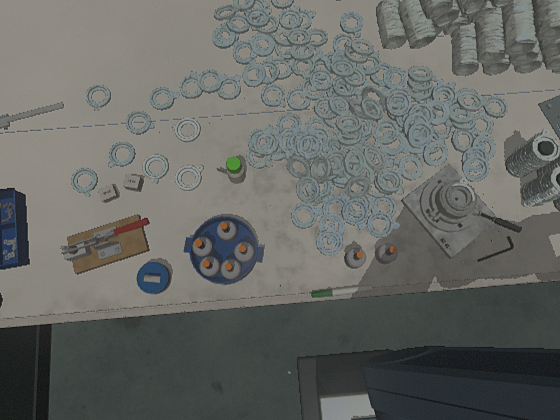

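View pics/scene0.png

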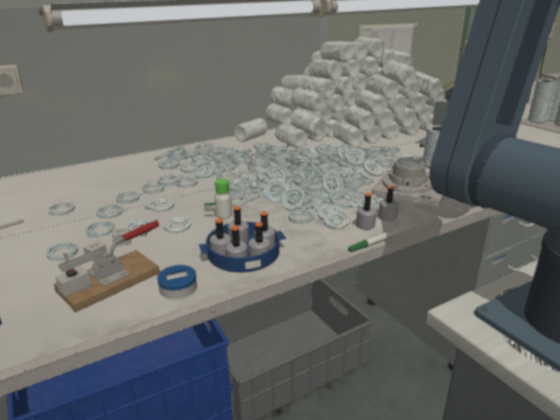

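The top view shows the tub at about (224,249) with five orange ends, the bench plugs at (358,255) and (390,250), the tin at (153,276), the bottle at (234,165) and the marker at (335,292). The scene view shows the same layout. Next I measure the orange tips.

```bash
cat > h.py <<'E'
from cell import *
import cv2,numpy as np
def orange(s):
    h=cv2.cvtColor(s["pixels"],cv2.COLOR_RGB2HSV)
    m=cv2.inRange(h,(4,140,110),(17,255,255))
    n,l,st,c=cv2.connectedComponentsWithStats(m)
    return [(c[i],st[i,4]) for i in range(1,n) if st[i,4]>=8]
def ray(s,p,z):
    d=np.asarray(s["R"]).T@np.array([(p[0]-s["cx"])/s["fx"],(p[1]-s["cy"])/s["fy"],1])
    C=-np.asarray(s["R"]).T@s["t"]
    return (C+d*(z-C[2])/d[2])[:2]
def proj(s,X):
    c=np.asarray(s["R"])@X+s["t"]; return np.array([c[0]/c[2]*s["fx"]+s["cx"],c[1]/c[2]*s["fy"]+s["cy"]])
E
python3 - <<'E'
from h import *
s=dict(np.load("top0.npz"))
for p,a in orange(s): print(np.round(p,1),a,np.round(ray(s,p,.083),4))
h=cv2.cvtColor(s["pixels"],cv2.COLOR_RGB2HSV)
m=cv2.inRange(h,(100,110,30),(125,255,255))
m[:, :175]=0;m[:,280:]=0;m[:200]=0;m[300:]=0
m=cv2.morphologyEx(m,cv2.MORPH_CLOSE,np.ones((25,25)))
m=cv2.morphologyEx(m,cv2.MORPH_OPEN,cv2.getStructuringElement(2,(31,31)))
c=max(cv2.findContours(m,0,1)[0],key=cv2.contourArea)
e=cv2.fitEllipse(c);print(e,ray(s,e[0],.035),ray(s,e[0],.02))
s=dict(np.load("scene0.npz"))
for p,a in orange(s): print(np.round(p,1),a,np.round(ray(s,p,.081),4))
E
```

```text
[223.5 225.5] 32 [0.524  0.3352]
[198.2 242.8] 36 [0.4909 0.3908]
[241.9 248.1] 35 [0.472  0.2991]
[391.3 249.1] 17 [ 0.4437 -0.0152]
[359.3 254.2] 32 [0.4386 0.0536]
[205.7 263.2] 36 [0.4464 0.3768]
[227.9 266.1] 35 [0.4365 0.3308]
((213.41156005859375, 245.6658935546875), (43.29330062866211, 65.19121551513672), 28.076013565063477) [0.49048354 0.3656343 ] [0.49307385 0.36775352]
[390.  186.6] 8 [ 0.4412 -0.0171]
[367.7 194.2] 11 [0.4361 0.0533]
[236.7 208.1] 15 [0.5274 0.3316]
[263.5 213.3] 18 [0.4762 0.2955]
[218.6 220.6] 19 [0.4957 0.3873]
[258.8 224.1] 24 [0.4401 0.326 ]
[234.9 227.8] 23 [0.4513 0.3728]
```

>>> {"op": "drive_tool", "data": {"moves": [[[0,2.9,-3.5,0,0],[0,2.9,-3.5,0,0],[0,2.9,-3.5,0,0],[0,2.9,-3.5,0,0],[0,2.9,-3.5,0,0],[0,2.9,-3.5,0,0],[0,2.9,-3.5,0,0],[0,2.9,-3.5,0,0]]]}}

```text
time: 0.9
position: [0.3114, -0.1707, 0.2482]
tcp_rot: [-3.092, -0.553, -0.0]
contact_force: [1.0, 1.1, 0.3]
finger_gap: 1.003
grip_force: 0.0
```

>>> {"op": "drive_tool", "data": {"moves": [[[0.3,2.9,-3.5,0,0],[0.3,2.9,-3.5,0,0],[0.3,2.9,-3.5,0,0],[0.3,2.9,-3.5,0,0],[0.3,2.9,-3.5,0,0],[0.3,2.9,-3.5,0,0],[0.3,2.9,-3.5,0,0],[0.3,2.9,-3.5,0,0]]]}}

```text
time: 1.7
position: [0.4316, 0.1726, 0.2481]
tcp_rot: [3.092, 0.555, -0.0]
contact_force: [1.2, 0.2, 0.3]
finger_gap: 0.701
grip_force: 0.0
```

>>> {"op": "drive_tool", "data": {"moves": [[[0.5,3,-3,0,0],[0.5,3,-3,0,0],[0.5,3,-3,0,0],[0.5,2,-2,0,-1.5],[0.5,0,0,0,0],[0.5,0,0,0,0]]]}}

```text
time: 2.3
position: [0.4961, 0.3121, 0.2473]
tcp_rot: [3.084, 0.596, -0.003]
contact_force: [0.9, 0.1, -0.5]
finger_gap: 0.502
grip_force: 0.0
```

```bash
python3 - <<'E'
from h import *
s=snapshot("wrist"); cv2.imwrite("pics/w1.png",s["pixels"][:,:,::-1]); np.savez("w1.npz",**s)
o=observe();print(o["position"],o["tcp_rot"],o["finger_gap"]); print(-np.array(s["R"]).T@s["t"])
for p,a in orange(s): print(np.round(p,1),a,np.round(ray(s,p,.086),4))
E
```

```text
[0.49597529 0.31142674 0.24765081] [ 3.08401491e+00  5.94792348e-01 -2.64757146e-03] 0.5022004326463961
[0.5641732  0.33917079 0.37290857]
[52.8 19.5] 1896 [0.5615 0.5211]
[ 9.8 52.9] 34 [0.5265 0.5473]
[42.1 76.1] 1050 [0.5191 0.5213]
[268.6 161.4] 252 [0.523  0.3336]
[193.1 172.8] 243 [0.4903 0.3893]
[192.9 225.2] 212 [0.4457 0.3752]
[284.7 230.6] 210 [0.4712 0.2981]
[237.8 252.6] 198 [0.4358 0.3296]
[500.1 344.2] 148 [0.44   0.0555]
[557.3 363.6] 40 [ 0.4416 -0.0109]
```

View pics/w1.png

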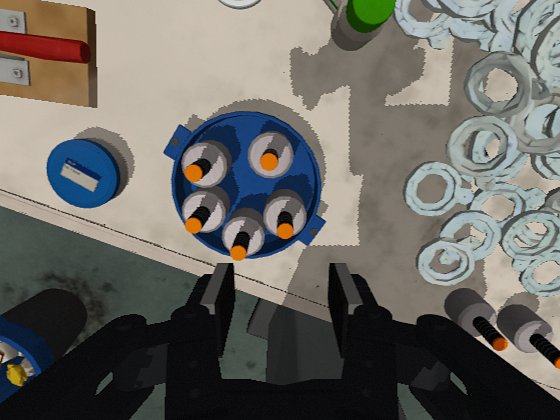

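The wrist view shows the tub at about (247,185), the astray plug at (269,160), and the four ring plugs at (193,173), (193,225), (238,252) and (285,230). The lower right of the ring is visible, so the free places are the middle, upper-left and right of the astray plug. Next I fit the rim.

```bash
cat >> h.py <<'E'
from scipy.optimize import least_squares
def tub(s,box,z=.035,r=.076,g=(.4835,.343)):
    h=cv2.cvtColor(s["pixels"],cv2.COLOR_RGB2HSV)
    m=cv2.inRange(h,(100,120,25),(125,255,255)); k=np.zeros_like(m); x0,x1,y0,y1=box; k[y0:y1,x0:x1]=m[y0:y1,x0:x1]
    P=np.array([ray(s,p,z) for p in np.argwhere(k)[:,::-1]])
    b=np.arctan2(*(P-g).T[::-1]); d=np.hypot(*(P-g).T)
    Q=[]
    for a in np.arange(-np.pi,np.pi,.05):
        i=np.where((abs(b-a)<.025)&(d<.1))[0]
        if len(i): Q.append(P[i[np.argmax(d[i])]])
    Q=np.array(Q)
    f=least_squares(lambda c:np.hypot(*(Q-c).T)-r,g,loss="soft_l1",f_scale=.0007)
    return f.x,np.median(abs(f.fun)),np.round((np.hypot(*(Q-f.x).T)-r)*1e3,0)
E
python3 - <<'E'
from h import *
s=dict(np.load("w1.npz")); print(tub(s,(150,335,100,265)))
s=dict(np.load("top0.npz")); print(tub(s,(180,270,205,290)))
E
```

```text
(array([0.4814726 , 0.34358793]), np.float64(0.0011863324683457355), array([ -0.,  -0.,  -1., -57., -58., -57., -57.,  -1.,  -0.,  -0.,  -1.,
        -1.,  -1.,  -1.,  -1.,  -1.,  -1.,  -1.,  -1.,  -1.,  -1.,  -1.,
        -1.,  11.,  11.,  11.,  10.,  10.,  10.,  11.,  12.,  11.,  -1.,
        -2.,  -1.,  -1.,  -1.,  -2.,  -1.,  -2.,  -2.,  -1.,  -2.,  -1.,
        -1.,  -1.,  -1.,  -1.,  -1.,  -1.,  -1.,  -1.,  -1.,  -1.,  -1.,
        -1.,  -1.,  -1.,  -1.,  -1.,  -1.,  -1.,  -1.,  -0.,  -1.,  -1.,
        -1.,  -0.,  -1.,  -1.,  -2.,  -1.,  -1.,  -1.,  -1.,  -1.,  -1.,
        -1.,  -1.,  -1.,  -1.,  -1.,  -1.,  -1.,  -1.,  -1.,  11.,  12.,
        11.,  11.,  11.,  11.,  11.,  12.,  11.,  -1.,  -1.,  -1.,  -1.,
        -1.,  -2.,  -2.,  -1.,  -1.,  -1.,  -1.,  -1.,  -1.,  -1.,  -1.,
        -1.,  -1.,  -1., -57., -56., -55.,  -1.,  -1.,  -1.,  -1.,  -1.,
        -1.,  -1.,  -1.,  -1.,  -0.]))
(array([0.47920276, 0.345941  ]), np.float64(0.004957547304588222), array([-68., -57., -63., -65., -64., -65., -67., -70., -63., -61., -63.,
       -52., -54., -60., -62., -50., -47., -49., -38., -47., -49., -39.,
       -36., -28., -25., -18.,  -0., -15., -58.,  -0.,  -0., -59.,   0.,
         1.,   0.,  -1.,   0.,  -0.,  -0.,  -1.,  -1.,  -1.,  -0.,  -0.,
        -2.,  -1.,  -0.,  -1., -13.,  -0.,  -1.,  -0.,  -2.,  -1.,  -1.,
        -2.,  -0.,  -2.,  -2.,  -2.,  -2.,  -2.,  -3.,  -2.,  -3.,  11.,
        10.,   9.,   1.,  -0.,   8.,  10.,  10.,  -4.,  -4.,  -3.,  -5.,
        -4., -17.,  -4.,  -5.,  -6.,  -5.,  -5.,  -4.,  -5.,  -4.,  -6.,
        -6.,  -6.,  -5.,  -5.,  -5.,  -5.,  -5.,  -6.,  -4.,  -6.,  -4.,
        -5.,  -5., -18., -55.]))
```

>>> {"op": "drive_tool", "data": {"moves": [[[0.5,0,0,0,3.5],[0.5,1.5,-0.6,3,0],[0.5,1.65,-0.64,4,0],[0.5,0,0,3,0],[0.5,0,0,0,0],[0.5,0,0,0,0]]]}}

```text
time: 2.95
position: [0.5223, 0.3325, 0.1488]
tcp_rot: [3.101, 0.498, -0.002]
contact_force: [-0.1, 0.7, 0.5]
finger_gap: 0.502
grip_force: 0.0
```

```bash
python3 - <<'E'
from h import *
s=snapshot("wrist"); cv2.imwrite("pics/w2.png",s["pixels"][:,:,::-1]); np.savez("w2.npz",**s)
o=observe();print(o["position"],o["tcp_rot"],o["finger_gap"]); print(-np.array(s["R"]).T@s["t"])
for p,a in orange(s): print(np.round(p,1),a,np.round(ray(s,p,.086),4))
E
```

```text
[0.52323599 0.33306619 0.15018735] [-3.10142214e+00 -4.98706900e-01 -3.03669943e-03] 0.5004735201680716
[0.59194047 0.35521644 0.27448567]
[11.8 68.6] 1270 [0.569  0.4916]
[  9.5 129.3] 335 [0.5379 0.4899]
[ 23.9 158.1] 326 [0.5248 0.481 ]
[278.9 239.6] 471 [0.5231 0.3337]
[173.6 260.6] 457 [0.4907 0.3894]
[306.7 328.1] 382 [0.4712 0.2981]
[243.6 359. ] 343 [0.4359 0.3297]
```

View pics/w2.png

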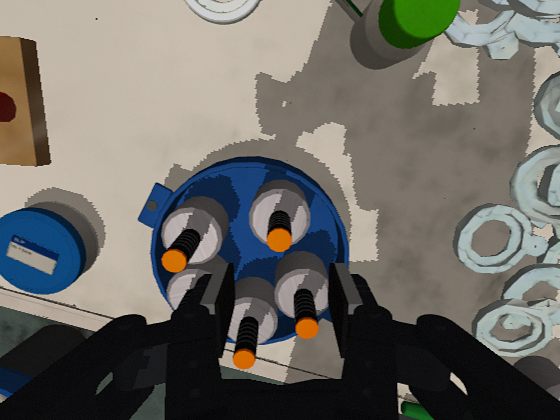

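The astray stem (279,240) lies on the line between the fingers. The camera and TCP agree, so I descend and grip.

>>> {"op": "drive_tool", "data": {"moves": [[[0.5,0,0,3,0],[0.5,0,0,3,0],[0.5,0,0,1.5,0],[0.5,0,0,0.8,0],[0.5,0,0,0,0],[0.8,0,0,0,0],[1,0,0,0,0],[1,0,0,0,0]]], "squeeze": 40}}

```text
time: 3.8
position: [0.5237, 0.3342, 0.0672]
tcp_rot: [-3.101, -0.5, -0.005]
contact_force: [-1.2, 1.0, 5.3]
finger_gap: 0.159
grip_force: 39.1
```

>>> {"op": "drive_tool", "data": {"moves": [[[1,0,0,0,0],[1,0,0,0,0],[1,0,0,0,0]]]}}

```text
time: 4.1
position: [0.5237, 0.3342, 0.0673]
tcp_rot: [-3.101, -0.5, -0.005]
contact_force: [-1.0, 0.5, 6.3]
finger_gap: 0.165
grip_force: 39.2
```

>>> {"op": "drive_tool", "data": {"moves": [[[1,0,0,-0.5,0],[1,0,0,-0.7,0],[1,-0.9,-0.55,0,0],[1,-0.9,-0.55,0,0],[1,-0.9,-0.6,0,0],[1,-0.9,-0.55,0,0],[1,0,0,0,0],[1,0,0,0,0]]]}}

```text
time: 4.9
position: [0.481, 0.3439, 0.0774]
tcp_rot: [3.101, 0.502, 0.0]
contact_force: [0.7, -0.0, -2.4]
finger_gap: 0.158
grip_force: 38.9
```

```bash
cat >> h.py <<'E'
def look(name,z=.086):
    s=snapshot("wrist"); cv2.imwrite(f"pics/{name}.png",s["pixels"][:,:,::-1]); np.savez(f"{name}.npz",**s)
    o=observe();print(o["position"],o["tcp_rot"],o["finger_gap"],o["contact_force"],o["grip_force"])
    for p,a in orange(s):
        if a>80: print(np.round(p,1),a,np.round(ray(s,p,z),4))
    return s
E
python3 - <<'E'
from h import *
s=look("w3",.098)
E
```

```text
[0.4814844  0.34382547 0.07743473] [3.10136804e+00 5.01057474e-01 9.14485416e-04] 0.16435547440404008 [-0.93793481 -0.07264963 -2.23268506] 38.929113149642944
[171.6 251.4] 1228 [0.497  0.3871]
[281.2 323.6] 1207 [0.4822 0.3439]
```

>>> {"op": "drive_tool", "data": {"moves": [[[1,0,0,0.3,0],[1,0,0,0.3,0],[1,0,0,0.2,0],[1,0,0,0.15,0],[1,0,0,0.1,0],[1,0,0,0.05,0],[1,0,0,0,0]]]}}

```text
time: 5.65
position: [0.4814, 0.3435, 0.0673]
tcp_rot: [3.101, 0.501, 0.001]
contact_force: [-2.2, -1.8, 4.2]
finger_gap: 0.162
grip_force: 39.8
```

>>> {"op": "drive_tool", "data": {"moves": [[[0.75,0,0,0,0],[0.65,0,0,0,0],[0.6,0,0,0,0],[0.6,0,0,-1,0],[0.6,0,0,-3,0],[0.6,0,0,-3,0],[0.6,0,0,-3,0],[0.6,0,0,-3,0]]]}}

```text
time: 6.45
position: [0.4813, 0.3437, 0.1983]
tcp_rot: [-3.101, -0.5, -0.001]
contact_force: [1.0, 0.1, -0.7]
finger_gap: 0.401
grip_force: 0.0
```

>>> {"op": "drive_tool", "data": {"moves": [[[0.6,-3,0,-3,0],[0.6,-2,1,-2,0],[0.6,0,0,0,0],[0.6,0,0,0,0]]]}}

```text
time: 6.85
position: [0.4373, 0.3186, 0.2474]
tcp_rot: [-3.101, -0.5, -0.004]
contact_force: [0.0, 0.5, -0.0]
finger_gap: 0.4
grip_force: 0.0
```

```bash
python3 - <<'E'
from h import *
s=look("w4",.086); print(tub(s,(150,400,80,330))[:2])
E
```

```text
[0.4372414  0.3185841  0.24637443] [-3.10122737e+00 -4.99975462e-01 -1.05786105e-03] 0.39875516909839503 [ 0.1176055  -0.16206335 -0.46322303] 0.0
[24.   3.5] 270 [0.5204 0.5456]
[62.7 37.5] 2309 [0.5065 0.5153]
[218. 113.] 281 [0.4904 0.3891]
[269.2 143.3] 256 [0.4806 0.3427]
[220.  170.9] 239 [0.4458 0.3752]
[316.1 171.1] 238 [0.4711 0.2982]
[268.  198.5] 226 [0.4357 0.3295]
[549.1 284.6] 189 [0.4392 0.0556]
[ 10.4 360.4] 101 [0.1954 0.5242]
(array([0.47959697, 0.3425061 ]), np.float64(0.002807774090652769))
```

View pics/w4.png

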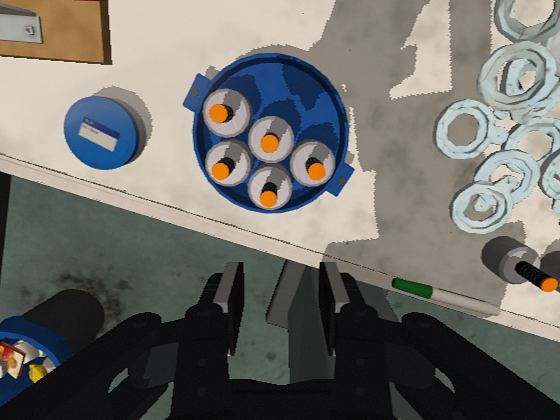

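The middle plug now stands upright at (269,143), with the ring places free at upper middle and right. I move over to plug 6.

>>> {"op": "drive_tool", "data": {"moves": [[[0.5,-1.4,4.2,1,0],[0.5,-1.4,4.2,1,0],[0.5,-1.4,4.2,1,0],[0.5,-1.4,4.2,1,0],[0.5,-1.4,4.2,1,0],[0.5,-1.4,4.2,1,0],[0.5,0,0,0,0],[0.5,0,0,0,0]]]}}

```text
time: 7.7
position: [0.4366, 0.0519, 0.1852]
tcp_rot: [-3.101, -0.495, 0.004]
contact_force: [0.6, 0.3, -0.8]
finger_gap: 0.502
grip_force: 0.0
```

```bash
python3 - <<'E'
from h import *
s=look("w5",.082)
E
```

```text
[0.4366809  0.05288438 0.18557556] [-3.10082851e+00 -4.97889649e-01  2.31401253e-03] 0.49996275504847704 [-0.27527737 -0.36590433 -0.18246555] 0.0
[282.1 218. ] 327 [0.4385 0.0515]
[378.9 241.8] 306 [ 0.4431 -0.0198]
```

>>> {"op": "drive_tool", "data": {"moves": [[[0.5,0.15,0.15,3,0],[0.5,0,0,3,0],[0.5,0,0,3,0],[0.5,0,0,2.3,0],[0.5,0,0,1,0],[0.5,0,0,0,0],[0.8,0,0,0,0],[1,0,0,0,0]]]}}

```text
time: 8.55
position: [0.4395, 0.0521, 0.0644]
tcp_rot: [3.101, 0.501, 0.004]
contact_force: [-0.4, 2.8, 3.6]
finger_gap: 0.167
grip_force: 11.5
```

>>> {"op": "drive_tool", "data": {"moves": [[[1,0,0,0,0],[1,0,0,0,0],[1,0,0,-1,0],[1,0,0,-3,0],[1,0,0,-3,0],[1,0,0,-3,0],[1,0,0,0,0],[1,0,0,0,0]]]}}

```text
time: 9.35
position: [0.4383, 0.0517, 0.1637]
tcp_rot: [3.101, 0.5, 0.002]
contact_force: [-0.7, 0.1, -3.2]
finger_gap: 0.163
grip_force: 39.5
```

```bash
python3 - <<'E'
from h import *
s=look("w6",.182)
E
```

```text
[0.43752615 0.05180494 0.16266279] [-3.10132366e+00 -5.00014281e-01  2.02819724e-03] 0.16675478491973802 [-0.42720788  0.71686607 -2.88122184] 39.5458710193634
[386.  256.6] 355 [0.4742 0.0256]
[281.2 323.5] 1058 [0.4381 0.0512]
```

>>> {"op": "drive_tool", "data": {"moves": [[[1,1.3,-1.9,0,0],[1,2.6,-3.8,0,0],[1,2.8,-4,0,0],[1,2.8,-4,0,0],[1,2.8,-4,0,0],[1,2.8,-4,0,0],[1,2,-3,0,0],[1,1,-1.55,0,0]]]}}

```text
time: 10.2
position: [0.5268, 0.3607, 0.1602]
tcp_rot: [3.101, 0.504, -0.006]
contact_force: [-0.7, -0.4, -3.3]
finger_gap: 0.161
grip_force: 39.6
```

>>> {"op": "drive_tool", "data": {"moves": [[[1,0,0,0,0],[1,0,0,0,0]]]}}

```text
time: 10.4
position: [0.5264, 0.3573, 0.1608]
tcp_rot: [3.1, 0.501, -0.007]
contact_force: [-0.0, -0.2, -3.2]
finger_gap: 0.16
grip_force: 39.6
```

```bash
python3 - <<'E'
from h import *
s=look("w7",.182)
E
```

```text
[0.52660462 0.35679649 0.16135771] [ 3.09994144  0.49999726 -0.00597271] 0.1615428008127332 [-0.16243006  0.32037641 -2.56192503] 39.649277329444885
[25.9 78. ] 2257 [0.5819 0.4515]
[ 42.3 127.6] 262 [0.5695 0.4455]
[ 48.  159.8] 1543 [0.5605 0.4427]
[215.3 268.8] 395 [0.5413 0.3851]
[281.5 323.1] 1119 [0.5283 0.3575]
[277.  360.5] 303 [0.5128 0.354 ]
```

>>> {"op": "drive_tool", "data": {"moves": [[[1,0,0,1.5,0],[1,0,0,2.2,0],[1,0,0,0.8,0],[1,0,0,0.5,0],[1,0,0,0.4,0],[1,0,0,0.4,0],[1,0,0,0,0]]]}}

```text
time: 11.15
position: [0.5277, 0.3579, 0.1054]
tcp_rot: [-3.101, -0.5, -0.0]
contact_force: [-0.5, 0.2, -2.3]
finger_gap: 0.163
grip_force: 39.6
```

>>> {"op": "drive_tool", "data": {"moves": [[[1,0,0,0.4,0],[1,0,0,0.4,0],[1,0,0,0.4,0],[1,0,0,0.4,0],[1,0,0,0,0],[1,0,0,0,0]]]}}

```text
time: 11.75
position: [0.5276, 0.358, 0.0891]
tcp_rot: [3.101, 0.5, -0.001]
contact_force: [-0.3, -0.5, -2.6]
finger_gap: 0.16
grip_force: 39.6
```

>>> {"op": "drive_tool", "data": {"moves": [[[1,0,0,0.4,0],[1,0,0,0.4,0],[1,0,0,0.4,0],[1,0,0,0.3,0],[1,0,0,0.25,0],[1,0,0,0.2,0],[1,0,0,0.15,0],[1,0,0,0,0]]]}}

```text
time: 12.55
position: [0.5278, 0.3581, 0.0686]
tcp_rot: [-3.101, -0.5, -0.001]
contact_force: [-1.1, -0.4, -0.6]
finger_gap: 0.159
grip_force: 40.0
```

>>> {"op": "drive_tool", "data": {"moves": [[[1,0,0,0.08,0],[1,0,0,0.08,0],[1,0,0,0,0]]]}}

```text
time: 12.85
position: [0.528, 0.3582, 0.0686]
tcp_rot: [-3.101, -0.501, -0.002]
contact_force: [-3.6, -1.7, 9.2]
finger_gap: 0.163
grip_force: 41.0
```

>>> {"op": "drive_tool", "data": {"moves": [[[0.75,0,0,0,0],[0.65,0,0,0,0],[0.6,0,0,0,0],[0.6,0,0,-1,0],[0.6,0,0,-3,0],[0.6,0,0,-3,0],[0.6,0,0,-4,0],[0.6,-1,1,-4,0]]]}}

```text
time: 13.65
position: [0.5216, 0.346, 0.2184]
tcp_rot: [-3.101, -0.501, -0.001]
contact_force: [0.8, 0.6, -0.0]
finger_gap: 0.398
grip_force: 0.0
```

>>> {"op": "drive_tool", "data": {"moves": [[[0.6,-4,2,0,0],[0.6,-4,2,0,0],[0.6,0,0,0,0],[0.6,0,0,0,0]]]}}

```text
time: 14.05
position: [0.4578, 0.2818, 0.2178]
tcp_rot: [-3.101, -0.499, -0.003]
contact_force: [1.3, -0.1, 0.9]
finger_gap: 0.404
grip_force: 0.0
```

```bash
python3 - <<'E'
from h import *
s=look("w8",.086)
for p,a in orange(s)[-1:]: print(ray(s,p,.082))
print(tub(s,(150,450,20,330))[:2])
E
```

```text
[0.4588044  0.28248232 0.21784882] [-3.1009419  -0.49957399 -0.00396229] 0.4023899056247955 [ 0.69430616 -0.31038588  1.43559974] 0.0
[18.9 35. ] 2104 [0.5192 0.4888]
[210.   88.4] 367 [0.5268 0.3571]
[154.3 124.1] 347 [0.4905 0.3892]
[212.9 157. ] 308 [0.4808 0.3427]
[160.  187.3] 286 [0.4458 0.3752]
[266.1 187.4] 285 [0.4712 0.2979]
[214.2 217.1] 270 [0.4357 0.3296]
[0.43430409 0.32996846]
(array([0.48115232, 0.34234903]), np.float64(0.001483642311206207))
```

>>> {"op": "drive_tool", "data": {"moves": [[[0.5,-1.56,4.03,0.4,0],[0.5,-1.56,4.03,0.4,0],[0.5,-1.56,4.03,0.4,0],[0.5,-1.56,4.03,0.5,0],[0.5,-1.56,4.03,0.5,0],[0.5,-1.56,4.03,0.5,0],[0.5,-1.56,4.03,0.5,0],[0.5,0,0,0,0]]]}}

```text
time: 14.9
position: [0.4448, -0.0248, 0.1847]
tcp_rot: [3.101, 0.492, 0.001]
contact_force: [-0.5, 0.4, 0.9]
finger_gap: 0.497
grip_force: 0.0
```

>>> {"op": "drive_tool", "data": {"moves": [[[0.5,0,0,0,0],[0.5,0,0,0,0]]]}}

```text
time: 15.1
position: [0.444, -0.0193, 0.1849]
tcp_rot: [-3.101, -0.501, -0.001]
contact_force: [0.3, -0.2, 0.3]
finger_gap: 0.499
grip_force: 0.0
```

```bash
python3 - <<'E'
from h import *
s=look("w9",.082)
E
```

```text
[ 0.44378643 -0.018943    0.18491803] [-3.10092047e+00 -5.02735453e-01 -8.92416088e-04] 0.5043568795138547 [ 0.39221401 -0.12499798  0.16934422] 0.0
[280.8 222.1] 329 [ 0.4432 -0.0198]
```

>>> {"op": "drive_tool", "data": {"moves": [[[0.5,-0.08,0.05,3,0],[0.5,0,0,3,0],[0.5,0,0,3,0],[0.5,0,0,2.15,0],[0.5,0,0,1,0],[0.5,0,0,0,0],[0.8,0,0,0,0],[1,0,0,0,0]]]}}

```text
time: 15.95
position: [0.4435, -0.0206, 0.0644]
tcp_rot: [3.101, 0.501, 0.003]
contact_force: [-0.1, 2.9, -2.4]
finger_gap: 0.169
grip_force: 13.0
```

>>> {"op": "drive_tool", "data": {"moves": [[[1,0,0,0,0],[1,0,0,0,0],[1,0,0,-1,0],[1,0,0,-3,0],[1,0,0,-3,0],[1,0,0,-3,0],[1,0,0,0,0],[1,0,0,0,0]]]}}

```text
time: 16.75
position: [0.4422, -0.0208, 0.1635]
tcp_rot: [3.101, 0.5, 0.001]
contact_force: [-0.5, 1.0, -2.7]
finger_gap: 0.162
grip_force: 39.6
```

```bash
python3 - <<'E'
from h import *
s=look("w10",.181)
E
```

```text
[ 0.44147597 -0.02050336  0.16250195] [-3.10099541e+00 -4.99985575e-01  2.15513112e-03] 0.1630538837314899 [-0.1784458   0.2296008  -2.82002328] 39.60294842720032
[281.3 321.3] 1074 [ 0.4424 -0.0212]
```

>>> {"op": "drive_tool", "data": {"moves": [[[1,1,-1.7,0,0],[1,2.2,-3.7,0,0],[1,2.4,-4,0,0],[1,2.4,-4,0,0],[1,2.4,-4,0,0],[1,2.4,-4,0,0],[1,2.4,-4,0,0],[1,1.5,-2.5,0,0]]]}}

```text
time: 17.6
position: [0.5122, 0.2995, 0.1606]
tcp_rot: [-3.101, -0.503, 0.006]
contact_force: [-0.3, -0.7, -3.5]
finger_gap: 0.166
grip_force: 39.8
```

>>> {"op": "drive_tool", "data": {"moves": [[[1,0.75,-1.28,0,0],[1,0,0,0,0],[1,0,0,0,0],[1,0,0,0,0]]]}}

```text
time: 18.0
position: [0.5158, 0.3096, 0.1625]
tcp_rot: [3.101, 0.498, -0.003]
contact_force: [-0.2, -0.2, -3.1]
finger_gap: 0.166
grip_force: 39.8
```

```bash
python3 - <<'E'
from h import *
s=look("w11",.181)
E
```

```text
[0.51610267 0.30965956 0.16288521] [ 3.10128701e+00  4.97788572e-01 -1.77507859e-03] 0.1648939838777034 [-0.30568993 -0.61573989 -3.66574466] 39.76849436759949
[ 4.4 93.1] 914 [0.5649 0.4112]
[211.2 193.9] 457 [0.5545 0.3456]
[146.7 231.7] 425 [0.5353 0.3626]
[214.4 266.7] 396 [0.53  0.338]
[153.7 298.1] 357 [0.5116 0.3552]
[281.6 321. ] 1137 [0.5168 0.3094]
```

>>> {"op": "drive_tool", "data": {"moves": [[[1,0.05,-0.13,1.5,0],[1,0,0,2.2,0],[1,0,0,0.8,0],[1,0,0,0.5,0],[1,0,0,0.4,0],[1,0,0,0,0],[1,0,0,0,0]]]}}

```text
time: 18.75
position: [0.5169, 0.3127, 0.1099]
tcp_rot: [-3.101, -0.5, -0.002]
contact_force: [0.3, 0.2, -2.5]
finger_gap: 0.163
grip_force: 39.7
```

>>> {"op": "drive_tool", "data": {"moves": [[[1,0,0,0.3,0],[1,0,0,0.3,0],[1,0,0,0.3,0],[1,0,0,0.3,0],[1,0,0,0,0],[1,0,0,0,0]]]}}

```text
time: 19.35
position: [0.5163, 0.3126, 0.097]
tcp_rot: [3.101, 0.5, -0.001]
contact_force: [0.4, 0.3, -2.8]
finger_gap: 0.162
grip_force: 39.7
```

>>> {"op": "drive_tool", "data": {"moves": [[[1,0,0,0.4,0],[1,0,0,0.4,0],[1,0,0,0.4,0],[1,0,0,0.4,0],[1,0,0,0.4,0],[1,0,0,0.3,0],[1,0,0,0.2,0],[1,0,0,0,0]]]}}

```text
time: 20.15
position: [0.5162, 0.3125, 0.0718]
tcp_rot: [3.101, 0.5, -0.001]
contact_force: [0.5, -0.2, -3.6]
finger_gap: 0.165
grip_force: 39.7
```

>>> {"op": "drive_tool", "data": {"moves": [[[1,0,0,0.1,0],[1,0,0,0.1,0],[1,0,0,0,0]]]}}

```text
time: 20.45
position: [0.5163, 0.3126, 0.0702]
tcp_rot: [3.101, 0.5, -0.0]
contact_force: [0.7, -0.9, -3.8]
finger_gap: 0.164
grip_force: 39.7
```

>>> {"op": "drive_tool", "data": {"moves": [[[1,0,0,0.08,0],[1,0,0,0.08,0],[1,0,0,0.05,0],[1,0,0,0,0]]]}}

```text
time: 20.85
position: [0.5164, 0.3127, 0.0684]
tcp_rot: [-3.101, -0.5, -0.0]
contact_force: [-0.3, 0.3, -1.5]
finger_gap: 0.165
grip_force: 40.1
```

>>> {"op": "drive_tool", "data": {"moves": [[[1,0,0,0.08,0],[1,0,0,0.04,0],[1,0,0,0,0]]]}}

```text
time: 21.15
position: [0.5166, 0.3128, 0.0683]
tcp_rot: [-3.101, -0.501, -0.002]
contact_force: [-3.0, -1.2, 6.8]
finger_gap: 0.164
grip_force: 40.8
```

Seated. I release, back off and check.

>>> {"op": "drive_tool", "data": {"moves": [[[0.75,0,0,0,0],[0.65,0,0,0,0],[0.6,0,0,0,0],[0.6,0,0,-1,0],[0.6,0,0,-3,0],[0.6,0,0,-3,0],[0.6,0,0,-4,0],[0.6,-1,1,-4,0]]]}}

```text
time: 21.95
position: [0.5103, 0.3007, 0.2187]
tcp_rot: [-3.101, -0.502, -0.001]
contact_force: [-0.1, -1.7, 0.7]
finger_gap: 0.399
grip_force: 0.0
```

>>> {"op": "drive_tool", "data": {"moves": [[[0.6,-4,1,0,0],[0.6,-4,1,0,0],[0.6,0,0,0,0],[0.6,0,0,0,0],[0.6,0,0,0,0]]]}}

```text
time: 22.45
position: [0.4416, 0.2562, 0.2177]
tcp_rot: [-3.101, -0.5, -0.003]
contact_force: [-0.0, -0.3, -0.2]
finger_gap: 0.4
grip_force: 0.0
```

```bash
python3 - <<'E'
from h import *
s=look("w12",.086)
E
```

```text
[0.44166066 0.2563154  0.21747282] [-3.10116703e+00 -5.00285365e-01 -2.71863414e-03] 0.4026928731060337 [ 0.75148112 -0.03815636  0.08576362] 0.0
[ 5.  19.7] 400 [0.5094 0.4731]
[180.1  52.4] 399 [0.5267 0.357 ]
[238.3  89.5] 369 [0.5162 0.3123]
[124.   90.2] 362 [0.4904 0.389 ]
[184.6 124.9] 339 [0.4807 0.3427]
[131.1 156.7] 312 [0.4458 0.3752]
[240.2 156.9] 309 [0.4712 0.2977]
[187.5 188.1] 296 [0.4357 0.3295]
```

View pics/w12.png

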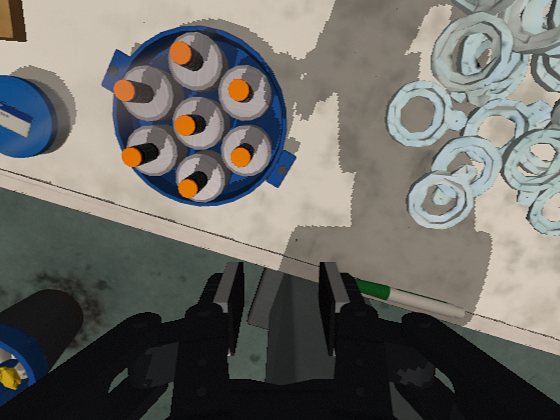

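All seven plugs stand upright in the tub, with the middle one at (185,125) and six round it. Every plug is within 50 mm of the axis, and the marker and tin have not moved.

```bash
python3 -c "
from cell import *
print(sign_off())"
```

```text
the job is handed in; nothing more can be done
None
```

The job is handed in, and the last wrist picture shows all seven plugs upright in the tub, one in the middle and six round it; the hand-in gave no verdict back, and I did not re-measure the tin, bottle or marker afterwards.

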